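# Shut the starter gas and set the draught of a charcoal grill

### The job

Change the street grill over from its starter gas to charcoal: first push the yellow gas lever clockwise (seen from above) as far as it goes, so that the gas is shut, then push the white draught pointer round until it points at the middle of the blue disc. Push them with a fingertip from the side, without pinching either arm between the fingers, and leave the shaker, the sauce bottle and the mug standing where they are.

Things in the scene. Friction and masses are not known exactly. Their poses are not given: they have to be found in the camera images.
- gas_lever (a joint): Angle of the gas lever: 0 = open (in line with the pipe, pointing roughly to the robot), growing clockwise seen from above, to 1.571 = shut, a hard stop with the lever square across the pipe (pointing roughly to +y). Starts between 0 and 0.4. Stiff hinge (about 0.2 N m, so 2.5 N at 80 mm); it stays where it is left.
- gas_axis (a point): On the vertical hinge axis of the yellow gas lever, 92 mm above the counter (half the lever's height); turns with it. z is up; the arm runs straight out along this frame's -x: a flat bar from the hub (radius 18 mm, 28 mm tall) to 120 mm from the axis, 12 mm thick, 24 mm tall (80 to 104 mm above the counter).
- gas_tap: Fixed gas tap under the lever; origin on the counter below the lever's axis, pipe along its x. Brass body 64 mm long, up to 63 mm high; copper pipes 18 mm thick, up to 51 mm high, reaching 71 mm from the axis on the robot's side and to the grill on the other. Tap and damper may stand either way round, left and right, at least 400 mm apart.
- damper: Fixed draught damper; origin on the counter below the pointer's axis, its front is its -x. A dark steel dial plate (210 x 270 mm) on an air duct to the grill; the plate's top is 55 mm above the counter; it reaches 150 mm from the axis to the front, 60 mm to the back and 135 mm to each side.
- gas_tip (a point): The outer end of the yellow gas lever, 120 mm from its axis, at half its height.
- pointer (a joint): Angle of the white draught pointer: 0 = straight to the front of its dial (roughly to the robot), growing counter-clockwise seen from above, stops at -1.25 and 1.25. Starts between -0.25 and 0.25. A stiff hinge (about 0.15 N m); it stays where it is left.
- pointer_axis (a point): On the vertical hinge axis of the white pointer, 92 mm above the counter (half the pointer's height); turns with it. z is up; the arm points straight out along this frame's -x: a flat bar from the hub (radius 18 mm, 28 mm tall) to 90 mm from the axis, with a small point to 99 mm, 12 mm thick, 24 mm tall (80 to 104 mm above the counter).
- pointer_tip (a point): The point of the white pointer, 99 mm from its axis, at half its height.
- blue_disc_center (a point): Centre of the blue magnet disc, 30 mm across and 5 mm thick, stuck fast on the dial plate beyond the pointer's reach, 115 to 168 mm from the pointer's axis and roughly 0.6 to 1.0 rad to one side of the dial's front: the place to point at.
- red_disc_center (a point): Centre of the red magnet disc, of the same size, on the other side of the dial: not the one wanted.
- shaker_mid (a point): Bystander: middle (half-way up) of a green spice shaker with a white lid and paper band, 48 mm across, 85 mm tall, standing loose between the gas tap and the damper.
- sauce_mid (a point): Bystander: middle (half-way up) of a red sauce bottle with a yellow cap, 58 mm across, 170 mm tall, standing loose at an outer side of the work.
- mug_mid (a point): Bystander: middle (half-way up) of a white mug, 76 mm across, 85 mm tall, standing loose at the other outer side.
Mind the look-alikes: they are no part of the job. Several things look just like the part that bears shaker_mid: the one meant starts farthest to the robot's right.

How it is judged:
On the way, in this order (a step that is already met when the one before it is completed fails the run):
1. the gas lever is pushed shut (value of joint gas_lever above 1.48 rad), for 0.2 s.
2. then the pointer is pushed to the blue disc (y of blue_disc_center in the frame of pointer_axis between -0.012 and 0.012 m and x of blue_disc_center in the frame of pointer_axis below -0.05 m), for 0.2 s.
At the end, for the whole second after the job is handed in: The gas lever is within 0.09 rad (5 degrees) of its shut stop, the line of the pointer's arm passes within 12 mm of the centre of the blue disc, both are at rest, and the shaker, sauce bottle and mug stand upright within 30 mm of where they began (all of step 2 and value of joint gas_lever above 1.48 rad and velocity of joint gas_lever between -0.05 and 0.05 rad/s and velocity of joint pointer between -0.05 and 0.05 rad/s and not (distance of shaker_mid from where it was at the start of the episode above 0.03 m or angle between shaker_mid's own z axis and vertical above 0.35 rad) and not (distance of sauce_mid from where it was at the start of the episode above 0.03 m or angle between sauce_mid's own z axis and vertical above 0.35 rad) and not (distance of mug_mid from where it was at the start of the episode above 0.03 m or angle between mug_mid's own z axis and vertical above 0.35 rad)); the robot touches nothing.
It fails at once if the gas lever is pinched between the fingers (both faces pressed at once) (contact force between each of gas_lever_c1, gas_lever_c2 and the fingers above 2 N).
It fails at once if the pointer is pinched between the fingers (both faces pressed at once) (contact force between each of pointer_c1, pointer_c2 and the fingers above 2 N).
It fails at once if the shaker is moved more than 30 mm, lifted or tipped (distance of shaker_mid from where it was at the start of the episode above 0.03 m or angle between shaker_mid's own z axis and vertical above 0.35 rad).
It fails at once if the sauce bottle is moved more than 30 mm, lifted or tipped (distance of sauce_mid from where it was at the start of the episode above 0.03 m or angle between sauce_mid's own z axis and vertical above 0.35 rad).
It fails at once if the mug is moved more than 30 mm, lifted or tipped (distance of mug_mid from where it was at the start of the episode above 0.03 m or angle between mug_mid's own z axis and vertical above 0.35 rad).
It also fails if it takes over 54 s, if anything falls off the work surface, if the arm or the gripper's body presses on something with over 40 N, if the wrist force passes 120 N, or if a joint passes its speed limit or range.

### The arm

A 6-joint arm with a two-finger parallel gripper is mounted at the origin on the work surface. World frame = base frame: x ahead of the robot, y to its left, z up, the work surface at z = 0. Lengths are in m, angles in rad, forces in N, time in s.
With the tool pointing down it reaches from about 0.3 to 0.775 m from the base axis. Payload 14.6 kg.
Tool frame: the origin (TCP) lies on the centre line of the jaws, within the pads' length; the fingertips stand 17 mm ahead of it and the grasp point (between the pads) lies 2 mm behind it (manip.nose_length is the distance from the TCP to the fingertips, in m); z points along the fingers, y is the direction in which the jaws open and shut (so a half turn about z gives the same grasp; the last joint's range is limited). The gripper opens to 85 mm and grips with 20 to 120 N. Pads are 22 mm wide; open, the fingers measure 114 mm over their backs; the gripper's body (76 mm by 85 mm) begins 54 mm behind the grasp point. The pads swing forward as they close: fully open they stand 13 mm farther back than shut.
Start: joints at [1.22, 0.3, 1.521, -0, 1.321, -0.067], TCP at [0.154, 0.528, 0.248] pointing down, gripper open.
Joint ranges: [-3.03, 3.03], [-0.79, 2.21], [0.23, 2.52], [-1.04, 4.18], [0, 3.07], [-2.55, 2.55]. Speed limits (rad/s): [2.22, 2.22, 2.57, 3.14, 3.14, 3.14].

### API

Orientations are given as a rotation vector (axis times angle).
In Python, from bench import manip gives the robot as it stands.
- The arm moves only by the tool play_rows, never from a script. Its argument "plan" is a list of rows, each a list of 7 numbers: the shift along the tool's x, y, z in cm, then the turn, a rotation vector about the tool's x, y, z in rad, then the opening in per cent of the stroke, from 0 (shut) to 100 (fully open). In form: [[dx, dy, dz, rx, ry, rz, claw], ...]. A call has 1 to 8 rows; each row shifts and turns the commanded pose from where the row before left it, along the tool's axes as they then stand; what a row does not reach is not made up. A row lasts 1/12 s, in which the tool goes at most 41.7 mm and 7.16 degrees, less where a joint would pass 70% of its speed; a pose out of reach is approached as far as the arm can. A call is refused whole if a number of a shift passes 4.17 or a number of a turn 0.125, either way. A call with a gripper value outside its range is refused whole. The fingers move at their own pace and stop on an object; "squeeze" is the grip in N (left out, the last holds). Time passes only in rows, so rows that do not move let the fingers close. It gives the time, the measured TCP pose, the force and the opening at its end, in the units of the state.
- manip.get_state(): the state, without advancing time (a new reading comes with each control period).
- manip.capture(name): name is "scene" or "top" or "wrist"; returns (picture, depth): 420x560x3 uint8, blue, green, red; 420x560 float32, m along the optical axis (not along the pixel's ray), 0 where there is no reading.
- manip.get_calibration(name): a dict with "K" (3x3 intrinsics, pixels), "D" ([k1, k2, p1, p2, k3] as OpenCV has them; the pictures are not rectified), "cam_to_world" (4x4, takes a point from camera to world coordinates). Camera axes: x right, y down, z forward; pixel columns grow to the right and rows downward; lengths in m; the calibration is good to about 2 mm. A picture is of the moment at which its call begins: read the wrist's pose just before it. get_calibration takes no time and is no camera call; for the wrist camera it gives the pose at the moment of the call.
- manip.finish_job(): hands the job in, once; it reports no verdict.
The state is a dict: "time": time; "qpos": joint angles; "dq": joint speeds; "effort": joint torques, N m; "ee_pos": TCP position; "tcp_rot": TCP orientation; "ft_force": force on the tool from outside, world axes, zero at the start; "wrist_torque": the same for the moment, N m; "gripper_width": finger opening in m.
Only numpy, scipy, OpenCV 4.12 (cv2) and the standard library are available. Lean on these libraries where they do the work, as an engineer would, in place of code of your own. Each camera call takes 0.05 s, during which the arm holds its last target.

## Working session

There is one attempt and no reset: what is moved stays moved. The work goes in short steps, Python scripts to look and compute and a tool call to move; the robot and the scene stay as the last step left them, time stands still between calls to the robot, and variables do not carry over. Pictures are saved under pics/ and viewed, and the job is handed in when it is done.

Besides the shell and the picture viewer there is one more tool, called after "Request:" as name([rows], argument=value, ...), one row to a line, values as JSON. play_rows: Moves the arm, as the interface text tells. Its arguments: {"type":"object","properties":{"plan":{"type":"array","items":{"type":"array","items":{"type":"number"}}},"squeeze":{"type":"number"}},"required":["plan"]}

```bash
mkdir -p pics; ls; python3 - <<'E'
from bench import manip
import cv2,numpy as np
print(manip.get_state())
for n in ["scene","top"]:
    im,d=manip.capture(n); cv2.imwrite(f"pics/{n}0.png",im); np.savez(f"{n}0.npz",im=im,d=d,**manip.get_calibration(n)); c=manip.get_calibration(n);print(n,c)
E
```

```text
pics
{'time': 0.0, 'qpos': array([ 1.22041457e+00,  3.00497473e-01,  1.52159722e+00,  1.21772508e-05,
        1.32071016e+00, -6.66115245e-02]), 'dq': array([ 1.01581670e-03,  7.55429904e-04, -5.03612864e-05,  7.92026317e-04,
        2.35539827e-04, -6.50814830e-04]), 'effort': array([-3.97352524e-04, -5.43477345e+01, -3.61794949e+01, -5.21960374e-06,
        3.98964359e-03,  1.05003750e-05]), 'ee_pos': array([0.15391763, 0.52779367, 0.24770001]), 'tcp_rot': array([-4.44218673e-01, -3.10976233e+00,  1.85888655e-03]), 'ft_force': array([-0.06315235,  0.39470432,  0.59507958]), 'wrist_torque': array([ 0.02546085, -0.01449571, -0.04584633]), 'gripper_width': 0.08543471199232508}
scene {'K': array([[454.96752024,   0.        , 274.1982986 ],
       [  0.        , 454.96752024, 210.16757619],
       [  0.        ,   0.        ,   1.        ]]), 'D': array([-0.09428159,  0.        ,  0.        ,  0.        ,  0.        ]), 'cam_to_world': array([[ 0.27888288,  0.74015694, -0.61187584,  1.43628364],
       [ 0.96020376, -0.2250473 ,  0.16541602, -0.23112954],
       [-0.01526718, -0.63365717, -0.77346332,  1.23753437],
       [ 0.        ,  0.        ,  0.        ,  1.        ]])}
top {'K': array([[440.51780223,   0.        , 282.78359877],
       [  0.        , 440.51780223, 208.73005183],
       [  0.        ,   0.        ,   1.        ]]), 'D': array([-0.03685081,  0.        ,  0.        ,  0.        ,  0.        ]), 'cam_to_world': array([[-0.02776993, -0.97966251,  0.19872142,  0.29991067],
       [-0.99958101,  0.02559126, -0.01352393,  0.00964967],
       [ 0.00816336, -0.19901372, -0.9799627 ,  1.24364469],
       [ 0.        ,  0.        ,  0.        ,  1.        ]])}
```

View pics/scene0.png

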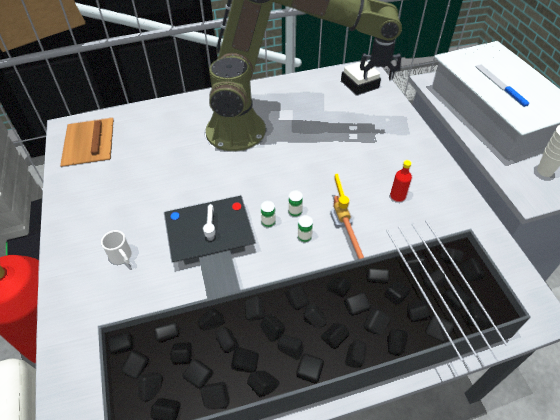

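View pics/top0.png

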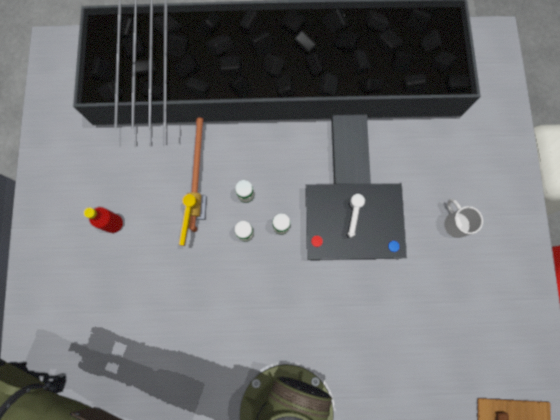

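The top view shows the yellow lever with its hub at about (190,201) and tip at (183,243). The white pointer runs from hub (358,202) to tip (351,234), with the blue disc at (394,246) and the red one at (317,241). The three look-alike shakers are at (244,190), (243,231) and (281,224). The one at (281,224) is farthest to the robot's right (lowest y, to the right in the image), so it is the one meant. I won't touch any of them. The sauce bottle is at about (105,219) and the mug at (467,221).

```bash
cat > h.py <<'E'
import cv2,numpy as np
def load(n):
    z=np.load(n+".npz"); return z["im"],z["d"],z
def ray(z,uv,h):
    p=cv2.undistortPoints(np.array(uv,float).reshape(-1,1,2),z["K"],z["D"]).reshape(-1,2)
    T=z["cam_to_world"]; r=np.c_[p,np.ones(len(p))]@T[:3,:3].T; o=T[:3,3]
    return o+r*((h-o[2])/r[:,2])[:,None]
def mask(im,c):
    H=cv2.cvtColor(im,cv2.COLOR_BGR2HSV); h,s,v=[H[...,i].astype(int) for i in range(3)]
    if c=="yellow": return (h>20)&(h<33)&(s>150)&(v>120)
    if c=="blue": return (h>100)&(h<125)&(s>150)&(v>100)
    if c=="red": return ((h<6)|(h>174))&(s>150)&(v>100)
    if c=="white": return (s<40)&(v>185)
    if c=="green": return (h>40)&(h<85)&(s>100)
def blobs(m,box,mn=8):
    k=np.zeros(m.shape,bool);x0,y0,x1,y1=box;k[y0:y1,x0:x1]=1
    n,l,st,ce=cv2.connectedComponentsWithStats((m&k).astype(np.uint8))
    return [(st[i],ce[i],l==i) for i in range(1,n) if st[i][4]>=mn]
E
python3 - <<'E'
from h import *
im,d,z=load("top0")
for c,box,h in [("yellow",(70,150,240,260),.104),("blue",(300,180,410,262),.06),("red",(300,180,410,262),.06),("white",(308,185,402,258),.104),("green",(225,170,300,250),.07)]:
    for st,ce,m in blobs(mask(im,c),box):
        print(c,st,ce.round(1),ray(z,[ce],h).round(4)[0])
        if c in("yellow","white"):
            ys,xs=np.nonzero(m);P=ray(z,np.c_[xs,ys],h)[:,:2];
            e=cv2.fitLine(P.astype(np.float32),cv2.DIST_HUBER,0,.001,.001).ravel();print('  line',e.round(4),'xr',P[:,0].min(),P[:,0].max(),P[:,1].min(),P[:,1].max())
a=im[170:270,70:490]
cv2.imwrite("pics/crop.png",np.vstack([cv2.resize(im[170:270,70:300],None,fx=3.4,fy=3,interpolation=2),cv2.resize(im[170:270,270:500],None,fx=3.4,fy=3,interpolation=2)])[:600])
print("corners",ray(z,[[190,201],[358,202],[105,219],[467,221],[281,224]],.104))
im,d,z=load("scene0")
for c,box,h in [("yellow",(320,170,360,225),.104),("blue",(160,195,260,255),.06),("red",(160,195,260,255),.06),("white",(195,202,225,245),.104)]:
    for st,ce,m in blobs(mask(im,c),box):
        print(c,st,ce.round(1),ray(z,[ce],h).round(4)[0])
E
```

```text
yellow [180 193  20  52 411] [188.2 213.1] [0.5258 0.2434 0.104 ]
  line [ 0.9797 -0.2006  0.5261  0.2434] xr 0.4443054970075352 0.5800502923788722 0.21528148923720816 0.263748520621024
yellow [ 85 208  10  10  84] [ 89.5 212.6] [0.5339 0.5052 0.104 ]
  line [0.5586 0.8294 0.5339 0.5052] xr 0.521900254790696 0.546468923303215 0.49282257308138594 0.5176815372934062
blue [388 241  11  11  95] [393.4 245.9] [ 0.4293 -0.3032  0.06  ]
red [312 236  10  11  85] [316.4 240.7] [ 0.4493 -0.0952  0.06  ]
white [349 194  15  42 254] [355.5 210.7] [ 0.5207 -0.198   0.104 ]
  line [ 0.9704 -0.2415  0.5209 -0.1981] xr 0.45623122541908956 0.5659534163785589 -0.22023469580449467 -0.1774761315104324
corners [[ 5.58319782e-01  2.39061569e-01  1.04000000e-01]
 [ 5.44023353e-01 -2.06211280e-01  1.04000000e-01]
 [ 5.15645531e-01  4.62949049e-01  1.04000000e-01]
 [ 4.85070994e-01 -4.93471523e-01  1.04000000e-01]
 [ 4.90303249e-01 -2.69240736e-04  1.04000000e-01]]
yellow [335 174  14  43 255] [341.4 197. ] [0.5501 0.2389 0.104 ]
blue [170 212  10   8  60] [174.5 215.5] [ 0.43   -0.3048  0.06  ]
red [232 202   9   8  55] [236.2 205.9] [ 0.4494 -0.097   0.06  ]
white [195 202  12   3  22] [199.1 202.6] [ 0.4369 -0.2159  0.104 ]
white [203 204  12  29 173] [208.9 221. ] [ 0.5218 -0.1995  0.104 ]
```

View pics/crop.png

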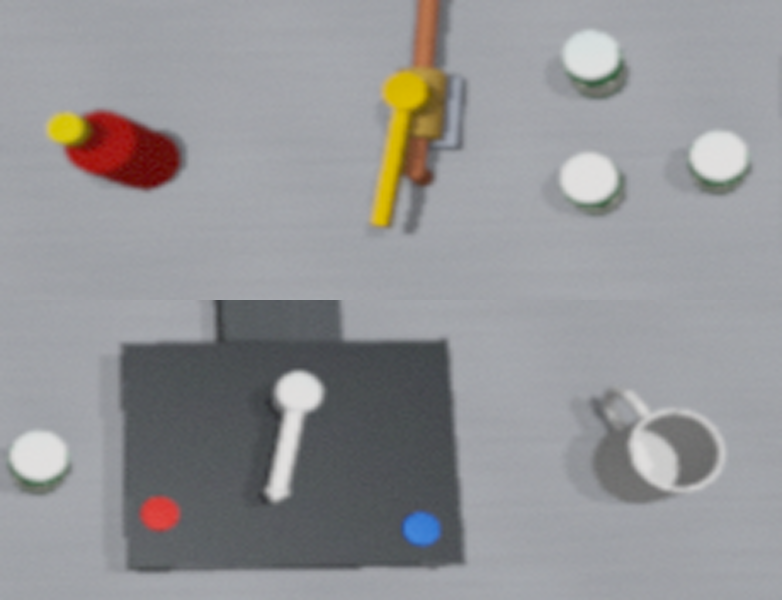

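```bash
cat >> h.py <<'E'
from scipy.spatial.transform import Rotation as Rt
def go(target,st=None):
    """cm shift in tool axes to reach world target"""
    from bench import manip
    s=manip.get_state(); R=Rt.from_rotvec(s["tcp_rot"]).as_matrix()
    print("t",round(s["time"],2),"tcp",s["ee_pos"].round(4),"R",R.round(3).tolist(),"w",s["gripper_width"])
    return (R.T@(np.array(target)-s["ee_pos"])*100).round(2)
E
python3 - <<'E'
from h import *
im,d,z=load("top0")
print("hub gas",ray(z,[[189.4,200.3]],.106)[0],"tip",ray(z,[[181.8,244.7]],.104)[0])
print("hub ptr",ray(z,[[357.9,200.7]],.106)[0],"tip",ray(z,[[351,235.5]],.1)[0])
print("pipe",ray(z,[[201,120],[195,215],[196.6,170]],.051))
print("sauce base",ray(z,[[112,224]],0.0),"sauce cap",ray(z,[[89.5,212.6]],.17))
print("shakers",ray(z,[[243.8,189],[243.4,230.5],[281,222.5]],.085))
# plate corners
print("plate",ray(z,[[305.5,184.5],[401.5,183.5],[406,258.5],[307,260]],.055))
im,d,z=load("scene0")
cv2.imwrite("pics/crop2.png",np.hstack([cv2.resize(im[160:270,155:260],None,fx=3.8,fy=3.8,interpolation=2),cv2.resize(im[160:270,315:420],None,fx=3.8,fy=3.8,interpolation=2)]))
print(go([.45,.19,.25]))
E
```

```text
hub gas [0.55980573 0.24027548 0.106     ] tip [0.44255688 0.25880575 0.104     ]
hub ptr [ 0.54712603 -0.20578531  0.106     ] tip [ 0.45553078 -0.18301437  0.1       ]
pipe [[0.80896556 0.22175207 0.051     ]
 [0.53045991 0.23538455 0.051     ]
 [0.65922707 0.23247686 0.051     ]]
sauce base [[0.52022721 0.48331876 0.        ]] sauce cap [[0.52037018 0.47651615 0.17      ]]
shakers [[ 5.92112654e-01  9.76649553e-02  8.50000000e-02]
 [ 4.78611734e-01  9.98832342e-02  8.50000000e-02]
 [ 4.97530004e-01 -5.43965070e-04  8.50000000e-02]]
plate [[ 0.60816206 -0.0719442   0.055     ]
 [ 0.60433179 -0.34108343  0.055     ]
 [ 0.39482549 -0.33635674  0.055     ]
 [ 0.39842856 -0.06802946  0.055     ]]
t 0.1 tcp [0.154  0.5278 0.2478] R [[-0.96, 0.28, -0.0], [0.28, 0.96, -0.001], [0.0, -0.001, -1.0]] w 0.0854822670205059
[-37.88 -24.14  -0.2 ]
```

View pics/crop2.png

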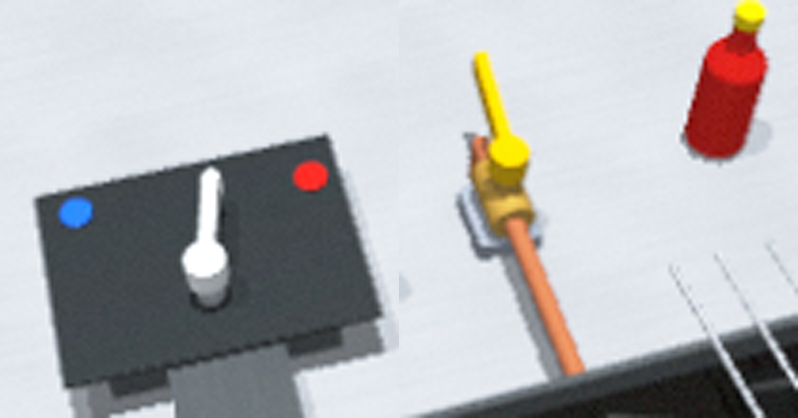

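Request:
play_rows([
  [-3.2,-2.0,0,0,0,0,0],
  [-3.2,-2.0,0,0,0,0,0],
  [-3.2,-2.0,0,0,0,0,0],
  [-3.2,-2.0,0,0,0,0,0],
  [-3.2,-2.0,0,0,0,0,0],
  [-3.2,-2.0,0,0,0,0,0],
  [-3.2,-2.0,0,0,0,0,0],
  [-3.2,-2.0,0,0,0,0,0],
])

```text
time: 0.77
ee_pos: [0.3557, 0.3011, 0.2482]
tcp_rot: [-0.444, -3.11, 0.0]
ft_force: [0.1, 1.3, 0.2]
gripper_width: -0.0001
```

Request:
play_rows([
  [-3.0,-2.0,0,0,0,0,0],
  [-3.0,-2.0,0,0,0,0,0],
  [-3.0,-2.0,0,0,0,0,0],
  [-3.0,-2.0,0,0,0,0,0],
  [0,0,0,0,0,0,0],
  [0,0,0,0,0,0,0],
])

```text
time: 1.27
ee_pos: [0.4483, 0.1911, 0.2479]
tcp_rot: [-0.449, -3.109, 0.001]
ft_force: [0.2, 0.9, -0.2]
gripper_width: -0.0001
```

```bash
python3 - <<'E'
from h import *
print(go([.478,.205,.093])); print(go([.478,.205,.2]))
E
```

```text
t 1.27 tcp [0.4483 0.1911 0.2479] R [[-0.959, 0.283, -0.001], [0.283, 0.959, -0.0], [0.001, -0.001, -1.0]] w -0.0001462868442362586
[-2.46  2.18 15.48]
t 1.27 tcp [0.4483 0.1911 0.2479] R [[-0.959, 0.283, -0.001], [0.283, 0.959, -0.0], [0.001, -0.001, -1.0]] w -0.0001462868442362586
[-2.45  2.18  4.78]
```

Request:
play_rows([
  [-0.8,0.7,0,0,0,0,0],
  [-0.8,0.7,2.5,0,0,0,0],
  [-0.8,0.7,3,0,0,0,0],
  [0,0,3,0,0,0,0],
  [0,0,3,0,0,0,0],
  [0,0,2.5,0,0,0,0],
  [0,0,1.4,0,0,0,0],
  [0,0,0,0,0,0,0],
])

```text
time: 1.93
ee_pos: [0.4745, 0.2062, 0.0913]
tcp_rot: [-0.442, -3.105, 0.004]
ft_force: [-1.2, -0.5, 0.5]
gripper_width: 0.0001
```

```bash
python3 - <<'E'
from h import *
from bench import manip
go([0,0,0])
s=manip.get_state(); R=Rt.from_rotvec(s["tcp_rot"]).as_matrix()
C=np.array([.560,.240]); p=s["ee_pos"].copy(); p[2]=.093
# finger centre path: at lever world angle th (0: -x, cw -> +y), along lever r=.08, offset behind .020
prev=s["ee_pos"]
for th in np.r_[np.linspace(.157,1.62,15)]:
    e=np.array([-np.cos(th),np.sin(th)]); n=np.array([-np.sin(th),-np.cos(th)]) # behind
    q=np.r_[C+.08*e+.0185*n,.093]
    print(round(th,2),q.round(3),(R.T@(q-prev)*100).round(2)); prev=q
im,d=manip.capture("top");cv2.imwrite("pics/t1.png",cv2.resize(im[150:290,70:330],None,fx=3,fy=3))
E
```

```text
t 1.93 tcp [0.4745 0.2062 0.0913] R [[-0.96, 0.279, -0.005], [0.279, 0.96, -0.002], [0.005, -0.003, -1.0]] w 8.522376158029063e-05
0.16 [0.478 0.234 0.093] [ 0.44  2.79 -0.18]
0.26 [0.478 0.243 0.093] [ 0.25  0.82 -0.  ]
0.37 [0.479 0.251 0.093] [ 0.17  0.84 -0.  ]
0.47 [0.48  0.26  0.093] [ 0.08  0.85 -0.  ]
0.58 [0.483 0.268 0.093] [-0.01  0.86 -0.  ]
0.68 [0.486 0.276 0.093] [-0.1   0.85 -0.  ]
0.78 [0.49  0.283 0.093] [-0.19  0.84 -0.  ]
0.89 [0.495 0.29  0.093] [-0.28  0.81 -0.  ]
0.99 [0.501 0.297 0.093] [-0.36  0.78 -0.  ]
1.1 [0.507 0.303 0.093] [-0.44  0.74 -0.  ]
1.2 [0.514 0.308 0.093] [-0.51  0.69 -0.  ]
1.31 [0.521 0.312 0.093] [-0.58  0.63 -0.  ]
1.41 [0.529 0.316 0.093] [-0.64  0.57 -0.  ]
1.52 [0.537 0.319 0.093] [-0.7  0.5 -0. ]
1.62 [0.545 0.321 0.093] [-0.75  0.42 -0.  ]
```

View pics/t1.png

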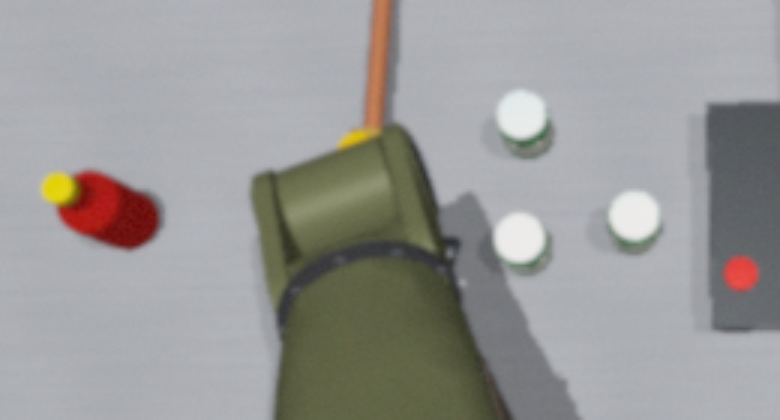

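Request:
play_rows([
  [0.2,1.4,0,0,0,0,0],
  [0.2,1.4,0,0,0,0,0],
  [0.25,0.8,0,0,0,0,0],
  [0.17,0.84,0,0,0,0,0],
  [0.08,0.85,0,0,0,0,0],
  [0,0.86,0,0,0,0,0],
  [-0.1,0.85,0,0,0,0,0],
  [-0.2,0.84,0,0,0,0,0],
])

```text
time: 2.65
ee_pos: [0.493, 0.2834, 0.0942]
tcp_rot: [-0.444, -3.11, 0.0]
ft_force: [-0.7, -4.8, 0.2]
gripper_width: -0.0001
```

Request:
play_rows([
  [-0.28,0.81,0,0,0,0,0],
  [-0.36,0.78,0,0,0,0,0],
  [-0.44,0.74,0,0,0,0,0],
  [-0.5,0.7,0,0,0,0,0],
  [-0.58,0.63,0,0,0,0,0],
])

```text
time: 3.07
ee_pos: [0.5242, 0.3124, 0.094]
tcp_rot: [-0.444, -3.109, 0.0]
ft_force: [-2.3, -2.6, -1.0]
gripper_width: -0.0001
```

```bash
python3 - <<'E'
from h import *
from bench import manip
print(go([.529,.316,.093]),go([.537,.319,.093]),go([.545,.321,.093]))
print(manip.get_state()["ft_force"])
for n in["scene","top"]:
  im,d=manip.capture(n);cv2.imwrite(f"pics/{n}2.png",im)
im=cv2.imread("pics/scene2.png");cv2.imwrite("pics/s2.png",cv2.resize(im[130:270,240:440],None,fx=3.8,fy=3.8,interpolation=2))
E
```

```text
t 3.07 tcp [0.5242 0.3124 0.094 ] R [[-0.96, 0.28, -0.001], [0.28, 0.96, -0.0], [0.001, -0.0, -1.0]] w -5.881212852519599e-05
t 3.07 tcp [0.5242 0.3124 0.094 ] R [[-0.96, 0.28, -0.001], [0.28, 0.96, -0.0], [0.001, -0.0, -1.0]] w -5.881212852519599e-05
t 3.07 tcp [0.5242 0.3124 0.094 ] R [[-0.96, 0.28, -0.001], [0.28, 0.96, -0.0], [0.001, -0.0, -1.0]] w -5.881212852519599e-05
[-0.36  0.48  0.1 ] [-1.04  0.99  0.1 ] [-1.75  1.4   0.1 ]
[-2.3447238  -2.62664383 -0.96852975]
```

View pics/s2.png

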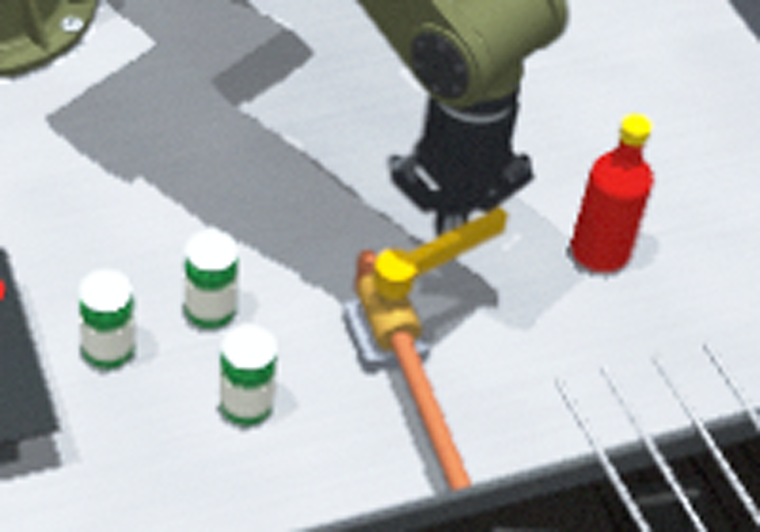

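The lever, now at crop (395,268)–(505,215), has turned most of the way. The bottle and shakers are still standing clear, so I'll press on to the stop gently.

Request:
play_rows([
  [-0.4,0.4,0,0,0,0,0],
  [-0.5,0.4,0,0,0,0,0],
  [-0.5,0.3,0,0,0,0,0],
])

```text
time: 3.42
ee_pos: [0.5406, 0.3186, 0.0942]
tcp_rot: [-0.444, -3.109, 0.0]
ft_force: [-3.3, -2.9, -0.8]
gripper_width: -0.0003
```

Request:
play_rows([
  [-0.4,0.1,0,0,0,0,0],
  [-0.3,0.05,0,0,0,0,0],
])

```text
time: 3.58
ee_pos: [0.5479, 0.3183, 0.0943]
tcp_rot: [-0.444, -3.11, -0.001]
ft_force: [-9.0, 2.9, 0.7]
gripper_width: -0.0002
```

```bash
python3 - <<'E'
from h import *
from bench import manip
im,d=manip.capture("scene");s=manip.get_state();print(s["ee_pos"],s["ft_force"])
cv2.imwrite("pics/s3.png",cv2.resize(im[150:260,300:430],None,fx=5,fy=5,interpolation=2))
z=np.load("scene0.npz")
for st,ce,m in blobs(mask(im,"yellow"),(320,170,395,240)):
    ys,xs=np.nonzero(m);P=ray(z,np.c_[xs,ys],.104)[:,:2];print(st,cv2.fitLine(P.astype(np.float32),cv2.DIST_HUBER,0,.001,.001).ravel())
E
```

```text
[0.54780583 0.31830095 0.09423262] [-3.08302573  3.0521614   0.81030936]
[336 193  43  25 356] [ 0.03806513 -0.99927527  0.57550055  0.25587577]
```

View pics/s3.png

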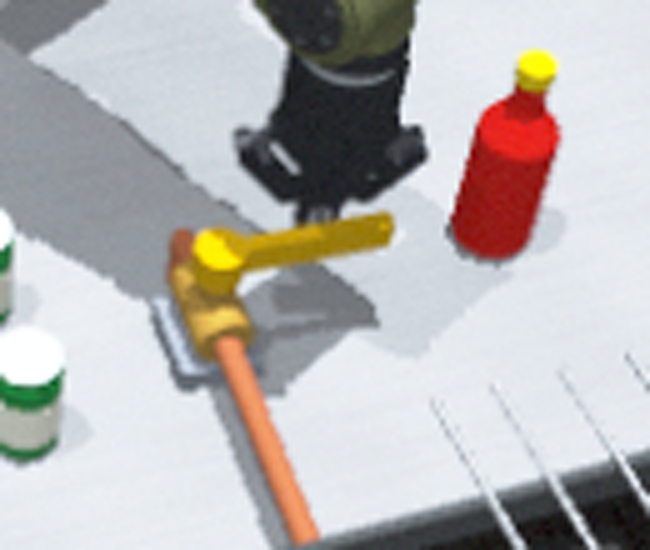

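Request:
play_rows([
  [-0.3,0.1,0,0,0,0,0],
  [-0.3,0.1,0,0,0,0,0],
])

```text
time: 3.8
ee_pos: [0.5494, 0.3187, 0.0938]
tcp_rot: [-0.441, -3.098, 0.006]
ft_force: [-64.9, -4.4, 29.1]
gripper_width: 0.0002
```

Request:
play_rows([
  [0,0,0,0,0,0,0],
  [0,0,0,0,0,0,0],
])

```text
time: 3.97
ee_pos: [0.549, 0.3186, 0.0939]
tcp_rot: [-0.44, -3.099, 0.007]
ft_force: [-48.0, -3.9, 21.0]
gripper_width: -0.0003
```

Wrist force rose sharply to 65 N, so the lever is on its hard stop. Now I'll back off and check.

Request:
play_rows([
  [0.6,-0.2,0,0,0,0,0],
  [0.8,-0.25,0,0,0,0,0],
  [2.0,-0.6,0,0,0,0,0],
  [2.0,-0.6,0,0,0,0,0],
  [1.0,-0.4,-3,0,0,0,0],
  [0,0,-4,0,0,0,0],
  [0,0,-4,0,0,0,0],
  [0,0,-4,0,0,0,0],
])

```text
time: 4.63
ee_pos: [0.4865, 0.3162, 0.2466]
tcp_rot: [0.444, 3.109, 0.001]
ft_force: [0.7, 0.3, -0.3]
gripper_width: -0.0002
```

```bash
python3 - <<'E'
from h import *
from bench import manip
print(go([.40,-.04,.25]),go([.44,-.13,.25]))
im,d=manip.capture("scene");s=manip.get_state();print(s["ft_force"])
im2,d=manip.capture("top")
cv2.imwrite("pics/s4.png",np.hstack([cv2.resize(im[150:260,300:430],None,fx=3,fy=4,interpolation=2),cv2.resize(im2[150:260,60:190],None,fx=3,fy=4,interpolation=2)]))
z=np.load("top0.npz")
for st,ce,m in blobs(mask(im2,"yellow"),(110,150,240,260)):
    ys,xs=np.nonzero(m);P=ray(z,np.c_[xs,ys],.104)[:,:2];print(st,cv2.fitLine(P.astype(np.float32),cv2.DIST_HUBER,0,.001,.001).ravel())
E
```

```text
t 4.63 tcp [0.4865 0.3162 0.2466] R [[-0.96, 0.28, 0.001], [0.28, 0.96, 0.001], [-0.001, 0.001, -1.0]] w -0.0002220225869644586
t 4.63 tcp [0.4865 0.3162 0.2466] R [[-0.96, 0.28, 0.001], [0.28, 0.96, 0.001], [-0.001, 0.001, -1.0]] w -0.0002220225869644586
[ -1.68 -36.61  -0.37] [ -8.04 -44.13  -0.37]
[ 0.846675   -0.16785768  8.76382775]
[144 193  56  23 442] [0.1183239  0.99297506 0.5584071  0.2621797 ]
```

View pics/s4.png

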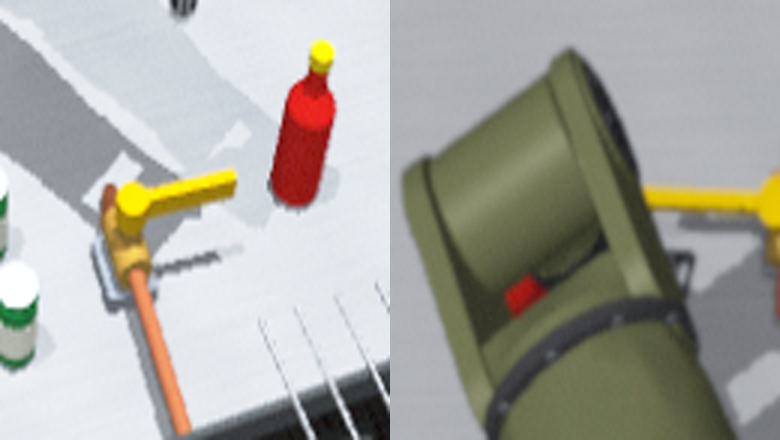

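Request:
play_rows([
  [-1.0,-3.7,0,0,0,0,0],
  [-1.0,-3.7,0,0,0,0,0],
  [-1.0,-3.7,0,0,0,0,0],
  [-1.0,-3.7,0,0,0,0,0],
  [-1.0,-3.7,0,0,0,0,0],
  [-1.0,-3.7,0,0,0,0,0],
  [-1.0,-3.7,0,0,0,0,0],
  [-1.0,-3.7,0,0,0,0,0],
])

```text
time: 5.4
ee_pos: [0.4803, 0.0079, 0.2443]
tcp_rot: [0.444, 3.109, -0.0]
ft_force: [0.8, 0.0, 0.3]
gripper_width: -0.0
```

Request:
play_rows([
  [-1.0,-3.6,0,0,0,0,0],
  [-1.0,-3.6,0,0,0,0,0],
  [-1.0,-3.6,0,0,0,0,0],
  [-1.0,-3.6,0,0,0,0,0],
  [0,0,0,0,0,0,0],
  [0,0,0,0,0,0,0],
])

```text
time: 5.9
ee_pos: [0.4784, -0.1412, 0.2439]
tcp_rot: [0.449, 3.109, -0.0]
ft_force: [0.2, 1.6, 0.3]
gripper_width: 0.0001
```

```bash
python3 - <<'E'
from h import *
from bench import manip
print(go([.478,-.14,.093]))
im2,d=manip.capture("top")
cv2.imwrite("pics/s5.png",cv2.resize(im2[150:290,60:320],None,fx=3,fy=3,interpolation=2))
z=np.load("top0.npz")
for st,ce,m in blobs(mask(im2,"yellow"),(110,150,240,260)):
    ys,xs=np.nonzero(m);P=ray(z,np.c_[xs,ys],.104)[:,:2];print(st,cv2.fitLine(P.astype(np.float32),cv2.DIST_HUBER,0,.001,.001).ravel())
E
```

```text
t 5.9 tcp [ 0.4784 -0.1412  0.2439] R [[-0.959, 0.283, 0.0], [0.283, 0.959, -0.0], [-0.0, -0.0, -1.0]] w 5.3758249611842205e-05
[ 0.08  0.11 15.09]
[145 193  55  23 433] [0.09342184 0.9956266  0.5588591  0.25873655]
```

View pics/s5.png

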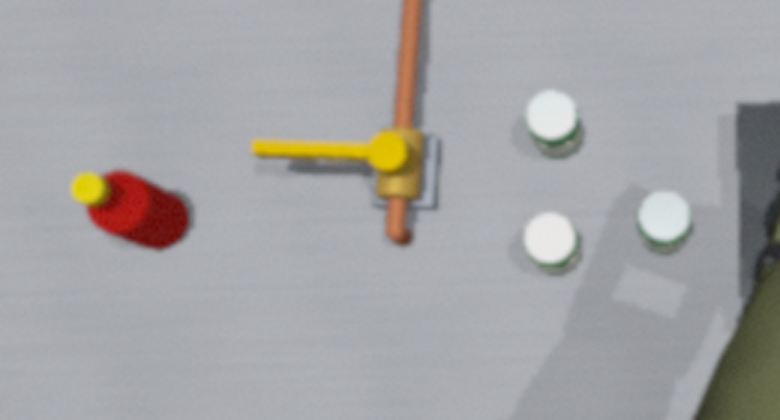

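Request:
play_rows([
  [0,0,3,0,0,0,0],
  [0,0,3,0,0,0,0],
  [0,0,3,0,0,0,0],
  [0,0,3,0,0,0,0],
  [0,0,2,0,0,0,0],
  [0,0,1,0,0,0,0],
  [0,0,0,0,0,0,0],
])

```text
time: 6.53
ee_pos: [0.4781, -0.1384, 0.0927]
tcp_rot: [-0.442, -3.107, -0.001]
ft_force: [0.8, -0.0, 0.3]
gripper_width: 0.0
```

```bash
python3 - <<'E'
from h import *
from bench import manip
go([0,0,0])
s=manip.get_state(); R=Rt.from_rotvec(s["tcp_rot"]).as_matrix()
C=np.array([.547,-.206]); prev=s["ee_pos"]
for th in np.r_[-.24:.72:.1]:
    e=np.array([-np.cos(th),-np.sin(th)]); n=np.array([-np.sin(th),np.cos(th)])
    q=np.r_[C+.068*e+.021*n,prev[2]]
    print(round(th,2),q.round(3),(R.T@(q-prev)*100).round(2)); prev=q
E
```

```text
t 6.53 tcp [ 0.4781 -0.1384  0.0927] R [[-0.96, 0.279, -0.003], [0.279, 0.96, 0.001], [0.003, 0.0, -1.0]] w 1.7317201795298002e-06
-0.24 [ 0.486 -0.169  0.093] [-1.62 -2.76 -0.01]
-0.14 [ 0.483 -0.176  0.093] [ 0.15 -0.7   0.  ]
-0.04 [ 0.48  -0.182  0.093] [ 0.08 -0.71  0.  ]
0.06 [ 0.478 -0.189  0.093] [ 0.01 -0.71 -0.  ]
0.16 [ 0.477 -0.196  0.093] [-0.07 -0.71 -0.  ]
0.26 [ 0.476 -0.203  0.093] [-0.14 -0.7  -0.  ]
0.36 [ 0.476 -0.21   0.093] [-0.21 -0.68 -0.  ]
0.46 [ 0.477 -0.217  0.093] [-0.27 -0.66 -0.  ]
0.56 [ 0.478 -0.224  0.093] [-0.34 -0.63 -0.  ]
0.66 [ 0.48  -0.231  0.093] [-0.4  -0.59 -0.  ]
```

Request:
play_rows([
  [-0.8,-1.3,0,0,0,0,0],
  [-0.8,-1.4,0,0,0,0,0],
  [0.15,-0.7,0,0,0,0,0],
  [0.1,-0.7,0,0,0,0,0],
  [0,-0.7,0,0,0,0,0],
  [-0.07,-0.7,0,0,0,0,0],
  [-0.14,-0.7,0,0,0,0,0],
  [-0.2,-0.7,0,0,0,0,0],
])

```text
time: 7.2
ee_pos: [0.476, -0.2113, 0.0945]
tcp_rot: [-0.444, -3.11, -0.0]
ft_force: [1.8, 2.8, -0.2]
gripper_width: 0.0002
```

```bash
cat > look.py <<'E'
import sys
from h import *
from bench import manip
go([0,0,0]);print(manip.get_state()["ft_force"].round(1))
im,d=manip.capture("scene"); z=np.load("scene0.npz")
cv2.imwrite(sys.argv[1],cv2.resize(im[170:270,150:270],None,fx=6,fy=6,interpolation=2))
E
python3 look.py pics/p1.png
```

```text
t 7.2 tcp [ 0.476  -0.2113  0.0945] R [[-0.96, 0.28, -0.0], [0.28, 0.96, 0.0], [0.0, 0.0, -1.0]] w 0.00017446452820395016
[ 1.8  2.8 -0.2]
```

View pics/p1.png

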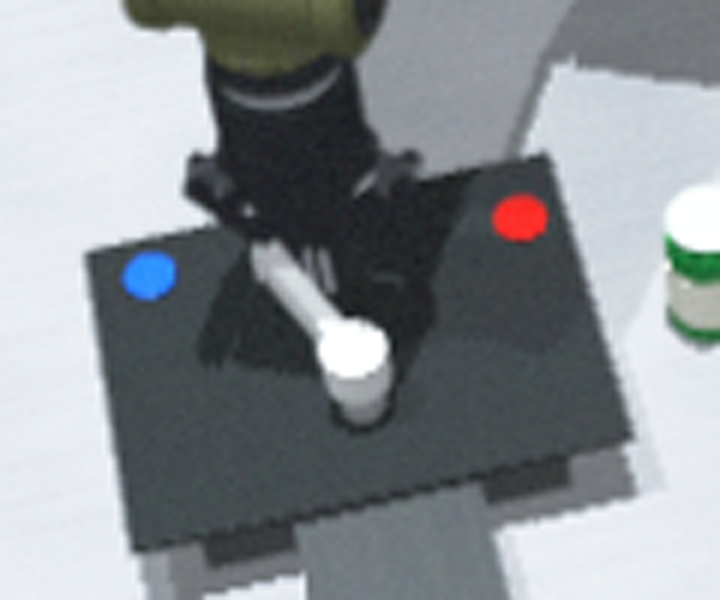

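```bash
python3 - <<'E'
from h import *
z=np.load("scene0.npz")
h=ray(z,[[150+353/6,170+348/6]],.106)[0,:2]
b=ray(z,[[150+150/6,170+275/6]],.06)[0,:2]
print(h,b)
for uv in [(265,240),(262,245)]:
    t=ray(z,[[150+uv[0]/6,170+uv[1]/6]],.104)[0,:2]; print(t,np.arctan2(-(t-h)[1],-(t-h)[0]),np.hypot(*(t-h)))
print(np.arctan2(-(b-h)[1],-(b-h)[0]))
# detect pointer pixels: brightish low-sat
im,d,_=load("scene0")
E
```

```text
[ 0.55090716 -0.20507165] [ 0.43180731 -0.303337  ]
[ 0.46337101 -0.23687243] 0.34846269584987805 0.09313360577729268
[ 0.46636037 -0.23903515] 0.38198172082294435 0.09111355078142785
0.6898398752506036
```

The pointer is now at about 0.36 rad and the disc is at about 0.69. I'll push nearly there, then retreat for a clear view.

Request:
play_rows([
  [-0.25,-0.68,0,0,0,0,0],
  [-0.3,-0.65,0,0,0,0,0],
  [-0.3,-0.5,0,0,0,0,0],
  [0,0,0,0,0,0,0],
])

```text
time: 7.58
ee_pos: [0.4794, -0.2319, 0.0942]
tcp_rot: [0.445, 3.11, -0.001]
ft_force: [-0.0, -0.0, -0.3]
gripper_width: 0.0002
```

```bash
python3 look.py pics/p2.png; python3 - <<'E'
from bench import manip; import cv2
im,_=manip.capture("top"); cv2.imwrite("pics/p2t.png",cv2.resize(im[170:270,290:420],None,fx=6,fy=6,interpolation=2))
E
```

```text
t 7.58 tcp [ 0.4794 -0.2319  0.0942] R [[-0.96, 0.281, 0.0], [0.281, 0.96, -0.0], [-0.0, -0.0, -1.0]] w 0.0002072600389567139
[-0.  -0.  -0.3]
```

View pics/p2.png

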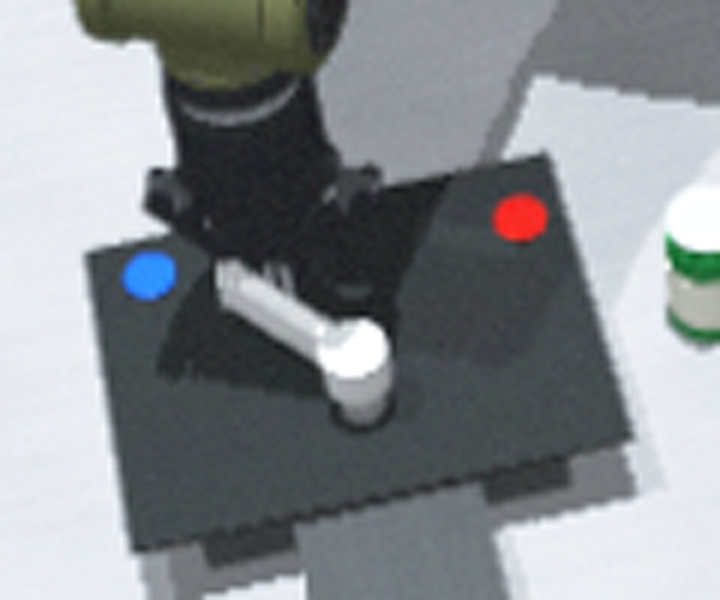

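View pics/p2t.png

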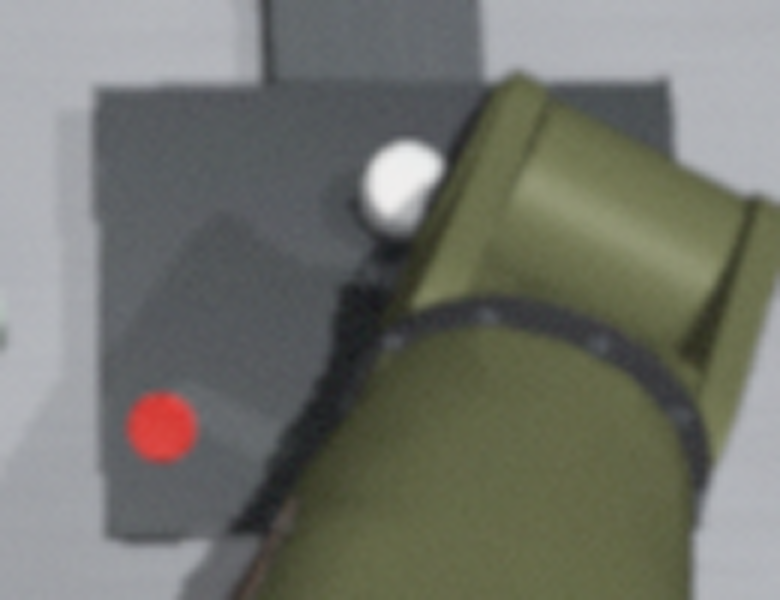

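```bash
python3 - <<'E'
from h import *
z=np.load("scene0.npz")
h=ray(z,[[150+353/6,170+348/6]],.106)[0,:2]
for uv in [(228,266),(224,272),(280,300)]:
    t=ray(z,[[150+uv[0]/6,170+uv[1]/6]],.104)[0,:2]; print(t,np.arctan2(-(t-h)[1],-(t-h)[0]),np.hypot(*(t-h)))
E
```

```text
[ 0.47545316 -0.25915551] 0.6218985801165552 0.09283517562984185
[ 0.47892994 -0.26190268] 0.6683484905333105 0.09170869865240684
[ 0.50659455 -0.2362582 ] 0.6132616890615729 0.05418679474521292
```

Request:
play_rows([
  [0.6,1.0,0,0,0,0,0],
  [0.8,1.4,0,0,0,0,0],
  [1.2,3,0,0,0,0,0],
  [0,4,0,0,0,0,0],
  [3.5,0,-3,0,0,0,0],
  [4,0,-3,0,0,0,0],
  [4,0,-3,0,0,0,0],
  [0,0,0,0,0,0,0],
])

```text
time: 8.35
ee_pos: [0.3837, -0.104, 0.1757]
tcp_rot: [0.441, 3.104, -0.002]
ft_force: [0.0, -0.0, 0.6]
gripper_width: -0.0003
```

```bash
cat > meas.py <<'E'
import sys
from h import *
from bench import manip
go([0,0,0])
im,_=manip.capture("top"); z=np.load("top0.npz"); cv2.imwrite(sys.argv[1],cv2.resize(im[170:270,290:420],None,fx=6,fy=6,interpolation=2))
for st,ce,m in blobs(mask(im,"white"),(308,187,402,257)):
    ys,xs=np.nonzero(m);P=ray(z,np.c_[xs,ys],.104)[:,:2]
    C=np.array([.547,-.206]); k=(np.hypot(*(P-C).T)>.03)&(np.hypot(*(P-C).T)<.088)
    v=cv2.fitLine(P[k].astype(np.float32),cv2.DIST_HUBER,0,.001,.001).ravel(); d=v[:2]*(-np.sign(v[0]))
    B=np.array([.4297,-.304]);w=B-v[2:]
    print(st,"ang",np.arctan2(-d[1],-d[0]),"off blue mm",1e3*(d[0]*w[1]-d[1]*w[0]),"axis off",1e3*(d[0]*(C-v[2:])[1]-d[1]*(C-v[2:])[0]))
E
python3 meas.py pics/p3.png; python3 look.py pics/p3s.png
```

```text
t 8.35 tcp [ 0.3837 -0.104   0.1757] R [[-0.96, 0.279, 0.006], [0.279, 0.96, -0.002], [-0.007, -0.001, -1.0]] w -0.00030249888661508626
[352 194  31  35 269] ang 0.6528855 off blue mm 6.332440913420334 axis off -0.2547992639726181
t 8.4 tcp [ 0.3854 -0.1047  0.174 ] R [[-0.96, 0.279, 0.006], [0.279, 0.96, -0.002], [-0.006, -0.001, -1.0]] w -0.00043249494177760177
[1.  0.8 0. ]
```

View pics/p3.png

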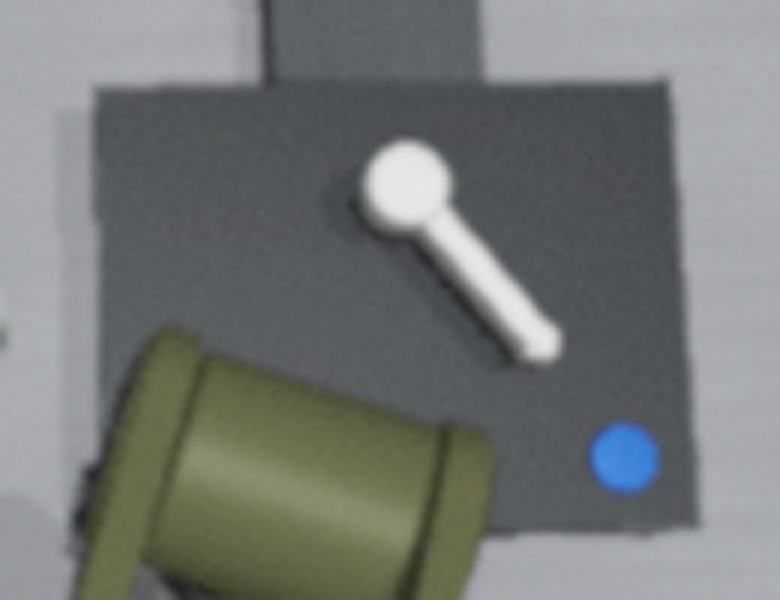

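View pics/p3s.png

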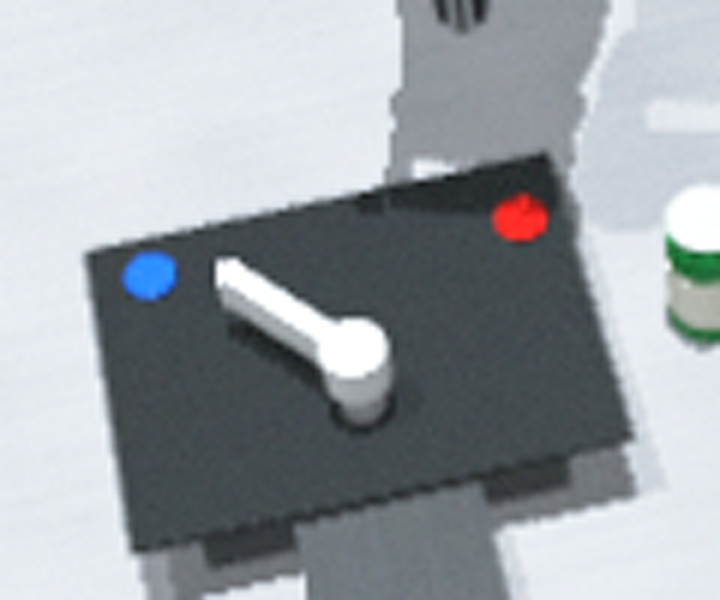

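The pointer is 0.653 rad against 0.69 for the disc, about 6 mm short. That is inside the tolerance, but I'll nudge it another 2.5 mm or so for margin.

Request:
play_rows([
  [-4,0,3,0,0,0,0],
  [-4,0,3,0,0,0,0],
  [-3.5,0,3,0,0,0,0],
  [0,-4,0,0,0,0,0],
  [-1.2,-3,0,0,0,0,0],
  [0,0,0,0,0,0,0],
  [0,0,0,0,0,0,0],
])

```text
time: 9.03
ee_pos: [0.4723, -0.2045, 0.0922]
tcp_rot: [-0.447, -3.107, -0.001]
ft_force: [-0.7, -0.9, -0.1]
gripper_width: 0.0003
```

```bash
python3 - <<'E'
from h import *
print(go([.4794,-.2319,.0942]),go([.481,-.2339,.0942]))
E
```

```text
t 9.03 tcp [ 0.4723 -0.2045  0.0922] R [[-0.959, 0.282, -0.003], [0.282, 0.959, 0.001], [0.003, 0.001, -1.0]] w 0.00027796935096492
t 9.03 tcp [ 0.4723 -0.2045  0.0922] R [[-0.959, 0.282, -0.003], [0.282, 0.959, 0.001], [0.003, 0.001, -1.0]] w 0.00027796935096492
[-1.45 -2.43 -0.2 ] [-1.66 -2.58 -0.2 ]
```

Request:
play_rows([
  [-0.5,-0.9,0,0,0,0,0],
  [-0.5,-0.8,0,0,0,0,0],
  [-0.3,-0.45,0,0,0,0,0],
  [-0.2,-0.25,0,0,0,0,0],
  [-0.15,-0.18,0,0,0,0,0],
  [0,0,0,0,0,0,0],
  [0,0,0,0,0,0,0],
  [0,0,0,0,0,0,0],
])

```text
time: 9.7
ee_pos: [0.4812, -0.233, 0.0944]
tcp_rot: [0.444, 3.11, -0.0]
ft_force: [-0.2, -0.4, 0.1]
gripper_width: -0.0002
```

Request:
play_rows([
  [0.6,1.0,0,0,0,0,0],
  [0.8,1.4,0,0,0,0,0],
  [1.2,3,0,0,0,0,0],
  [0,4,0,0,0,0,0],
  [3.5,0,-3,0,0,0,0],
  [4,0,-3,0,0,0,0],
  [4,0,-3,0,0,0,0],
  [0,0,0,0,0,0,0],
])

```text
time: 10.37
ee_pos: [0.3856, -0.1065, 0.1757]
tcp_rot: [0.441, 3.104, -0.002]
ft_force: [0.1, -0.6, 0.7]
gripper_width: 0.0
```

```bash
python3 meas.py pics/p4.png; python3 - <<'E'
from bench import manip; import cv2
im,_=manip.capture("top"); cv2.imwrite("pics/t5.png",im); im,_=manip.capture("scene"); cv2.imwrite("pics/s6.png",im)
E
```

```text
t 10.37 tcp [ 0.3856 -0.1065  0.1757] R [[-0.96, 0.279, 0.006], [0.279, 0.96, -0.002], [-0.006, -0.001, -1.0]] w 2.4292421515078376e-05
[352 194  31  35 271] ang 0.6838187 off blue mm 1.863346225045498 axis off 0.002274805329622459
```

View pics/t5.png

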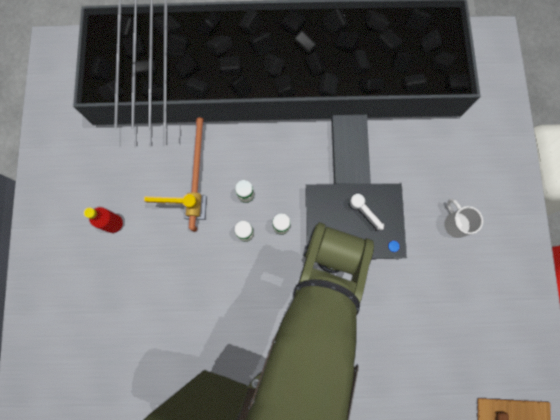

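View pics/s6.png

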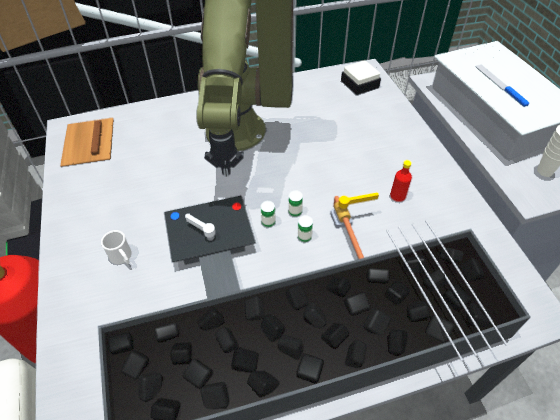

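Both arms are where they should be. The pointer (358,202)–(381,227) lines up with the disc (394,246), and the lever (190,201)–(147,199) lies square across the pipe. The sauce bottle, shakers and mug are at their original pixels, and the arm is clear, so I'll hand the job in.

```bash
python3 - <<'E'
from bench import manip
print(manip.finish_job())
E
```

```text
the job is handed in; nothing more can be done
None
```

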